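# Shut and bolt the herb chest

## Robot

A 6-joint arm with a two-finger parallel gripper is mounted at the origin on the work surface. World frame = base frame: x ahead of the robot, y to its left, z up, the work surface at z = 0. Lengths are in m, angles in rad, forces in N, time in s.
With the tool pointing down it reaches from about 0.375 to 0.925 m from the base axis. Payload 5.7 kg.
Tool frame: the origin (TCP) lies between the finger pads; the fingertips stand 17 mm ahead of it and the grasp point (between the pads) lies 2 mm behind it (manip.finger_overhang is the distance from the TCP to the fingertips, in m); z points along the fingers, y is the direction in which the jaws open and shut (so a half turn about z gives the same grasp; the last joint's range is limited). The gripper opens to 85 mm and grips with 20 to 120 N. Pads are 22 mm wide; open, the fingers measure 114 mm over their backs; the gripper's body (76 mm by 85 mm) begins 54 mm behind the grasp point. The pads swing forward as they close: fully open they stand 13 mm farther back than shut.
Start: joints at [0.987, 0.359, 1.51, -0, 1.272, -0.115], TCP at [0.271, 0.535, 0.248] pointing down, gripper open.
Joint ranges: [-2.97, 2.97], [-1.01, 2.36], [0.21, 2.38], [-0.96, 4.11], [0.2, 2.71], [-2.98, 2.98]. Speed limits (rad/s): [2.39, 2.39, 3.14, 3.14, 3.14, 3.14].

## Interface

Orientations are given as a unit quaternion [w, x, y, z].
In Python, from rig import manip gives the robot as it stands. The module is installed in compiled form; this text tells all that it offers.
- The arm moves only by the tool jog_arm, never from a script. Its arguments are lists of equal length, an entry for each row: "angular": the turn, a rotation vector about the tool's x, y, z in degrees, a list of three; "xyz": the shift along the tool's x, y, z in cm, a list of three; "gripper": the gripper's target within -1 to 1 (fully open at 1, half-way at 0, shut at -1). A call has 1 to 20 rows; each row shifts and turns the pose as measured when the row begins, along the tool's axes as they then stand; what a row does not reach is not made up. A row lasts 1/10 s, in which the tool goes at most 50 mm and 8.59 degrees, less where a joint would pass 70% of its speed; a pose out of reach is approached as far as the arm can. A call is refused whole if a number of a shift passes 5 or a number of a turn 8.59, either way. A call with a gripper value outside its range is refused whole. The fingers move at their own pace and stop on an object; "grip_force" is the grip in N (left out, the last holds). Time passes only in rows, so rows that do not move let the fingers close. It gives the time, the measured TCP pose, the force and the opening at its end, in the units of the state.
- manip.state(): the state, without advancing time (a new reading comes with each control period).
- manip.camera(name): name is "scene" or "top"; returns the picture (480x640x3 uint8, red, green, blue); there is no depth.
- manip.calibration(name): a dict with "camera_matrix" (3x3 intrinsics, pixels), "world_to_cam" (4x4, takes a point from world to camera coordinates). Camera axes: x right, y up, looking along -z (the intrinsics and any distortion apply to the point x, -y, -z); pixel columns grow to the right and rows downward; lengths in m; the calibration is good to about 2 mm. A picture is of the moment at which its call begins. calibration takes no time and is no camera call.
- manip.sign_off(): hands the job in, once; it reports no verdict.
Trained networks look in the newest picture that a camera, given by its name, has taken for a name from the list of things; names that differ only in an ending like _2 or _b are one class to them, and where a whole thing is asked for, a point or a joint stands for the part that bears it (a point fixed in the world has none). Each returns a list of dicts, best first, with "score" (0 to 1); they miss things now and then, are a little off and sometimes report something else, mostly with a low value. They report only what shows in the picture. A call takes as long as a camera call.
- manip.find_in(camera, query): "position" ([column, row] in pixels, amid what is visible of it).
The state is a dict: "time": time; "qpos": joint angles; "dq": joint speeds; "tau": joint torques, N m; "ee_pos": TCP position; "ee_rot": TCP orientation; "ft_force": force on the tool from outside, world axes, zero at the start; "ft_torque": the same for the moment, N m; "grip_width": opening from 0.0 (shut) to 1.0 (fully open).
Only numpy, scipy, OpenCV 4.12 (cv2) and the standard library are available. Lean on these libraries where they do the work, as an engineer would, in place of code of your own. Each camera call takes 0.05 s, during which the arm holds its last target.

## Task

Shut and bolt the herb chest by pushing with the fingertips: press the raised lid down until it is fully shut, push the bolt's brass knob along its slot until the rod is fully home in the staple, then push the knob over sideways into the notch as far as it goes. Do not raise the lid further, and leave the weight, jars, mortar and spoon where they are.

Things in the scene. Friction and masses are not known exactly. Their poses are not given: they have to be found in the camera images.
- chest: Reddish-brown wooden herb chest, fixed to the table: 252 mm along its x, 420 mm along its y, flat top 168 mm above the table. Origin: centre of its underside; z up. A hinged lid covers y from -48 to +210 mm (hinge line along x at y +210, z 150 mm); y from -50 to -210 mm is a fixed deck level with the shut lid. A steel barrel bolt lies on the lid along y, at x = 0.
- lid (a joint): Lid hinge, rad: 0 = shut, level with the deck; grows as the free edge (at the deck) rises. The lid is 18 mm thick and as wide as the chest; stiff friction hinges keep it where it is left; 3 to 6 N pressed down near the free edge moves it. Shut, it rests firmly on the chest.
- lid_edge (a point): Middle of the lid's free edge, on its upper face: chest x = 0, y = -48 mm, z = 168 mm when the lid is shut. With the lid shut its axes are those of the chest.
- bolt (a joint): Slide of the bolt rod along its barrel, m: 0 = drawn back, 0.045 = home in the staple (hard stop); grows as the rod moves towards the deck (chest -y). Friction about 2 N; stays where left. Rod 12 mm thick, axis 12 mm above the lid; its tip is 4 mm behind the lid's edge at 0, goes through the staple when home, and fits only with the lid shut.
- bolt_turn (a joint): Turn of the rod about its axis, rad: 0 = knob upright, grows as the knob tips towards chest +x, 1.35 = hard stop, knob lying over. The knob's stem runs in an L-shaped slot of the barrel, which keeps it upright (0.1 to 0.3 rad of play) short of home; only in the last 2 mm of travel a notch lets it tip to +x, and tipped over it cannot slide back. Friction about 1 N at the knob; stays put.
- knob (a point): Centre of the brass ball knob, 18 mm in diameter, on an 8 mm stem, 33 mm from the rod's axis. Lid shut, knob upright: at chest x = 0, 45 mm above the lid, y = +27 mm (bolt at 0) to -18 mm (bolt home). Lying over: chest x = +32 mm, 19 mm above the lid. The barrel below it is 22 mm tall above the lid and 22 mm wide, on a thin 38 mm wide plate.
- weight: brass balance weight with a small knob, 34 mm across, 46 mm tall, standing on the chest's fixed deck. Origin: centre of its foot. To be left in place.
- small_jar: small blue-and-white porcelain jar with lid, 54 mm across, 54 mm tall, standing on the chest's fixed deck. Origin: centre of its foot. To be left in place.
- tea_jar: blue-and-white porcelain jar with lid, 104 mm across, 110 mm tall, on the table. Origin: centre of its foot. To be left in place.
- amber_jar: amber jar with black cap, 72 mm across, 130 mm tall, on the table. Origin: centre of its foot. To be left in place.
- seed_jar: brown-filled jar with yellow cap, 84 mm across, 150 mm tall, on the table. Origin: centre of its foot. To be left in place.
- mortar: brass mortar bowl, 96 mm across, 75 mm tall, on the table. Origin: centre of its foot. To be left in place.
- scoop: wooden spoon, 170 mm long, lying on the table. Origin: on the table under its middle. To be left in place.
- staple (a point): Steel staple (keeper) on the fixed deck that the rod enters, 25 mm wide, 18 mm along chest y, 23 mm tall; its point: middle of its foot on the deck, chest x = 0, y = -73 mm, z = 168 mm; axes as the chest.

How it is judged:
By the outcome, as a careful person would: the job done as asked, in the order asked, and still so for the second after the job is handed in, with the robot touching nothing.
It also fails if it takes over 48 s, if anything falls off the work surface, if the arm or the gripper's body presses on something with over 40 N, if the wrist force passes 120 N, or if a joint passes its speed limit or range.

## Working session

There is one attempt and no reset: what is moved stays moved. The work goes in short steps, Python scripts to look and compute and a tool call to move; the robot and the scene stay as the last step left them, time stands still between calls to the robot, and variables do not carry over. Pictures are saved under pics/ and viewed, and the job is handed in when it is done.

Besides the shell and the picture viewer there is one more tool, called after "Emit:" by a JSON object that holds its "op" and its "data", one argument or row to a line. jog_arm: Moves the arm, as the interface text tells. Its arguments: {"type":"object","properties":{"angular":{"type":"array","items":{"type":"array","items":{"type":"number"}}},"xyz":{"type":"array","items":{"type":"array","items":{"type":"number"}}},"gripper":{"type":"array","items":{"type":"number"}},"grip_force":{"type":"number"}},"required":["angular","xyz","gripper"]}

```bash
mkdir -p pics; python3 - <<'E'
from rig import manip
import cv2
for n in ("scene","top"):
    cv2.imwrite(f"pics/{n}0.png",manip.camera(n)[:,:,::-1])
    c=manip.calibration(n);print(n,c)
    for q in ("chest","knob","lid_edge","staple","weight","small_jar"):
        print(q,[(d["position"],round(d["score"],2)) for d in manip.find_in(n,q)][:3])
print(manip.state())
E
```

```text
scene {'camera_matrix': array([[486.10484983,   0.        , 316.54200942],
       [  0.        , 486.10484983, 242.77320648],
       [  0.        ,   0.        ,   1.        ]]), 'world_to_cam': array([[ 0.6664469 ,  0.74554834,  0.00248998, -0.32332951],
       [-0.42072289,  0.3733235 ,  0.82681426,  0.10531924],
       [ 0.61550043, -0.55207539,  0.56246954, -1.68719185],
       [ 0.        ,  0.        ,  0.        ,  1.        ]])}
chest [([277.7, 246.1], 0.58)]
knob [([361.8, 207.8], 0.41)]
lid_edge [([369.9, 222.3], 0.64)]
staple [([325.7, 252.1], 0.66), ([367.5, 225.0], 0.64)]
weight [([315.6, 277.7], 0.5)]
small_jar [([281.1, 248.1], 0.77)]
top {'camera_matrix': array([[479.54013159,   0.        , 313.38843638],
       [  0.        , 479.54013159, 233.91782582],
       [  0.        ,   0.        ,   1.        ]]), 'world_to_cam': array([[-5.75151758e-02, -9.98343833e-01, -1.26299909e-03,
         2.14364522e-02],
       [ 9.72507068e-01, -5.63125680e-02,  2.25962157e-01,
        -5.34213327e-01],
       [-2.25659049e-01,  1.17679777e-02,  9.74135262e-01,
        -1.33329218e
[... 200 characters left out ...]
 0.69)]
small_jar [([371.2, 223.0], 0.61)]
{'time': 0.7, 'qpos': array([ 9.86935228e-01,  3.58794267e-01,  1.51039152e+00, -2.46461336e-05,
        1.27251078e+00, -1.15106423e-01]), 'dq': array([-0.00010757, -0.0011147 , -0.00015327, -0.00118416, -0.00030938,
       -0.00139776]), 'tau': array([-1.65403839e-03, -5.27431548e+01, -2.78995210e+01, -1.22148394e-04,
        1.72711440e-03, -2.94339086e-07]), 'ee_pos': array([0.27106736, 0.53524598, 0.24827343]), 'ee_rot': array([-6.72419744e-06,  2.32233869e-01,  9.72659975e-01, -5.28497455e-05]), 'ft_force': array([-0.43632941,  0.39519968, -0.42345083]), 'ft_torque': array([0.04081612, 0.04099161, 0.01362569]), 'grip_width': 1.001838613983875}
```

View pics/scene0.png

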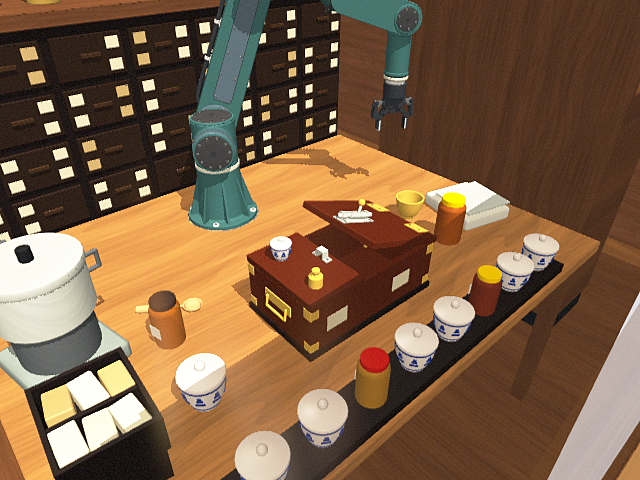

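View pics/top0.png

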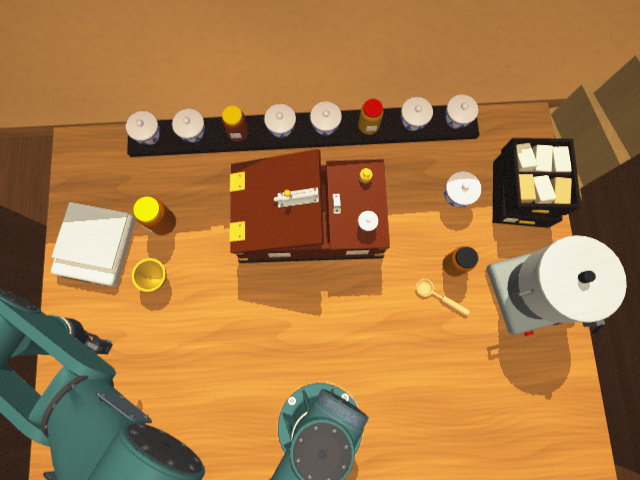

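The top view shows the chest nearly aligned with the world axes, with the hinge on the left at column 235 (+y), the staple at (336,204) and the knob at about (288,194). I'll zoom in for corners.

```bash
python3 - <<'E'
import cv2
a=cv2.imread("pics/top0.png")[140:270,220:400]; cv2.imwrite("pics/top0z.png",cv2.resize(a,None,fx=4.4,fy=4.4,interpolation=cv2.INTER_CUBIC))
a=cv2.imread("pics/scene0.png")[190:360,240:440]; cv2.imwrite("pics/scene0z.png",cv2.resize(a,None,fx=3.5,fy=3.5,interpolation=cv2.INTER_CUBIC))
E
```

```text
(no output)
```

View pics/top0z.png

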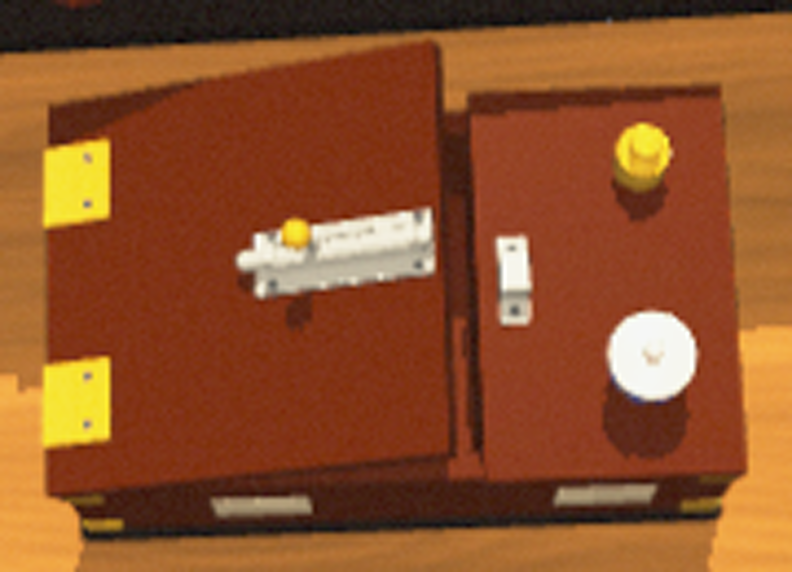

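View pics/scene0z.png

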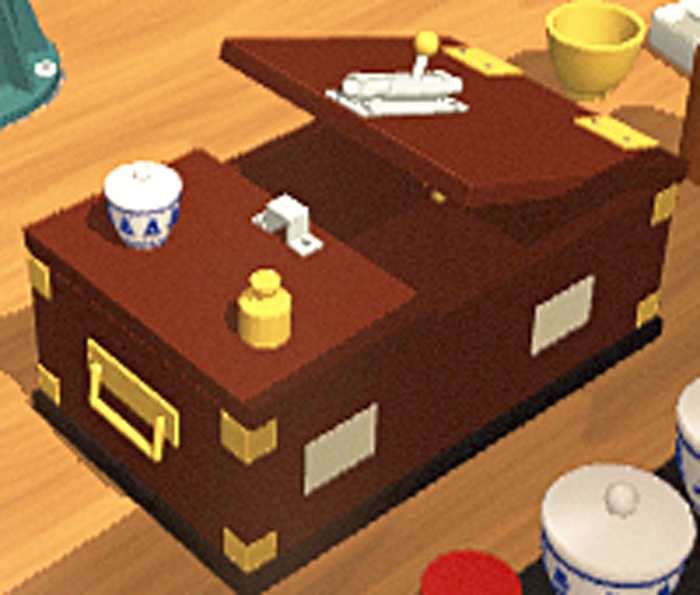

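```bash
cat > h.py <<'E'
import numpy as np
from rig import manip
from scipy.optimize import least_squares
def proj(n,p):
    c=manip.calibration(n);q=c["world_to_cam"]@np.append(p,1);u=c["camera_matrix"]@np.array([q[0],-q[1],-q[2]]);return u[:2]/u[2]
def R(a):
    return np.array([[np.cos(a),-np.sin(a),0],[np.sin(a),np.cos(a),0],[0,0,1]])
def lidpt(p,th):
    y,z=p[1]-.21,p[2]-.15
    # free edge is at -y, rises with th
    return np.array([p[0],.21+y*np.cos(th)+z*np.sin(th),.15-y*np.sin(th)+z*np.cos(th)])
def world(p,s): return R(s[2])@p+np.array([s[0],s[1],0])
E
cat > fit.py <<'E'
from h import *
t=lambda u,v:(u/4.4+220-.4,v/4.4+140-.4); s=lambda u,v:(u/3.5+240-.4,v/3.5+190-.4)
D=[("top",t(745,472),(-.126,-.21,.168),0),("top",t(720,88),(.126,-.21,.168),0),("top",t(482,480),(-.126,-.05,.168),0),("top",t(470,96),(.126,-.05,.168),0),
("top",t(513,281),(0,-.073,.169),0),("top",t(437,42),(.126,-.048,.168),1),("top",t(450,457),(-.126,-.048,.168),1),("top",t(47,494),(-.126,.21,.168),1),("top",t(50,106),(.126,.21,.168),1),
("scene",s(25,230),(-.126,-.21,.168),0),("scene",s(246,415),(.126,-.21,.168),0),("scene",s(200,150),(-.126,-.05,.168),0),("scene",s(415,293),(.126,-.05,.168),0),
("scene",s(224,40),(-.126,-.048,.168),1),("scene",s(470,190),(.126,-.048,.168),1),
("scene",s(428,43),(0,.027,.213),1),("top",t(296,233),(0,.027,.213),1)]
def f(x):
    return np.concatenate([proj(n,world(lidpt(np.array(p),x[3]) if l else np.array(p),x))-np.array(uv) for n,uv,p,l in D])
r=least_squares(f,[.6,.03,0,.3],loss="soft_l1");print(r.x);print(f(r.x).reshape(-1,2).round(1))
x=r.x
for nm,p in (("knob",(0,.027,.213)),("edge",(0,-.048,.168))):print(nm,world(lidpt(np.array(p),x[3]),x),world(np.array(p),x))
for n,uv,h in (("weight",t(640,180),.02),("weightS",s(265,315),.02),("sj",t(652,355),.05)):
    cam="scene" if n.endswith("S") else "top"
    q=least_squares(lambda q:proj(cam,world(np.array([q[0],q[1],.168+h]),x))-np.array(uv),[0,-.1]).x;print(n,q)
print("home knob",world(np.array([0,-.018,.213]),x))
E
python3 fit.py
```

```text
[ 0.59185819 -0.00331459 -0.03092342  0.33186825]
[[ 1.1  1.2]
 [ 1.1 -0.4]
 [ 0.7  1. ]
 [ 0.3 -0.8]
 [ 0.6  0.4]
 [ 0.3 -0.2]
 [ 0.3 -0. ]
 [-0.4  0.5]
 [ 0.1 -0.5]
 [-0.5 -1.5]
 [ 1.6 -1.5]
 [ 0.7 -1.2]
 [ 6.9  3.5]
 [-0.  -0. ]
 [ 0.4 -0.3]
 [ 0.6  1.1]
 [-0.2  1.2]]
knob [0.59363636 0.05416928 0.26918564] [0.59269299 0.0236725  0.213     ]
edge [ 0.59099069 -0.0313589   0.25107679] [ 0.59037411 -0.05129164  0.168     ]
weight [ 0.05804273 -0.1509347 ]
weightS [ 0.07965097 -0.16069164]
sj [-0.06101909 -0.14881513]
home knob [ 0.59130166 -0.02130598  0.213     ]
```

Fit: chest centre (0.592, -0.003), yaw -0.031 rad, lid angle 0.33 rad, bolt at 0. I'll go up, turn the tool to the chest's axes and shut the fingers, then move over the lid.

Emit:
{"op": "jog_arm", "data": {
  "angular": [
    [0,0,-8.4],
    [0,0,-8.4],
    [0,0,-8.3],
    [0,0,0],
    [0,0,0],
    [0,0,0],
    [0,0,0],
    [0,0,0],
    [0,0,0],
    [0,0,0],
    [0,0,0],
    [0,0,0],
    [0,0,0],
    [0,0,0],
    [0,0,0],
    [0,0,0],
    [0,0,0],
    [0,0,0]
  ],
  "xyz": [
    [0,0,-4],
    [0,0,-4],
    [0,0,-4],
    [0,0,-3],
    [-1.9,-3.9,0],
    [-1.9,-3.9,0],
    [-1.9,-3.9,0],
    [-1.9,-3.9,0],
    [-1.9,-3.9,0],
    [-1.9,-3.9,0],
    [-1.9,-3.9,0],
    [-1.9,-3.9,0],
    [-1.9,-3.9,0],
    [-1.9,-3.9,0],
    [-1.9,-3.9,0],
    [-1.9,-3.9,0],
    [-1.9,-3.9,0],
    [-1.9,-3.9,0]
  ],
  "gripper": [-1,-1,-1,-1,-1,-1,-1,-1,-1,-1,-1,-1,-1,-1,-1,-1,-1,-1]
}}

```text
time: 2.5
ee_pos: [0.5384, -0.0293, 0.4066]
ee_rot: [0.004, 0.001, 1.0, 0.002]
ft_force: [0.6, 0.9, 0.1]
grip_width: 0.0
```

```bash
cat > st.py <<'E'
from h import *
from scipy.spatial.transform import Rotation as Ro
S=np.array([0.5919,-.0033,-.0309])
s=manip.state();p=s["ee_pos"];c=R(S[2]).T@(p-[S[0],S[1],0])
q=s["ee_rot"];M=Ro.from_quat(np.r_[q[1:],q[0]]).as_matrix();C=R(S[2]).T@M
print("t",round(s["time"],2),"chest-frame TCP mm",(c*1000).round(1),"tip above lid mm",round((c[2]-.017-.168)*1000,1),"F",s["ft_force"].round(1),"grip",round(s["grip_width"],2))
print("toolx,y,z in chest",C.T.round(3).tolist())
E
python3 st.py
```

```text
t 2.5 chest-frame TCP mm [-52.7 -27.7 406.6] tip above lid mm 221.6 F [0.6 0.9 0.1] grip 0.0
toolx,y,z in chest [[-1.0, -0.028, -0.008], [-0.028, 1.0, 0.004], [0.008, 0.004, -1.0]]
```

Emit:
{"op": "jog_arm", "data": {
  "angular": [
    [0,0,1.6],
    [0,0,0],
    [0,0,0],
    [0,0,0],
    [0,0,0],
    [0,0,0],
    [0,0,0],
    [0,0,0],
    [0,0,0],
    [0,0,0],
    [0,0,0]
  ],
  "xyz": [
    [1.7,0.6,2],
    [0,0,3],
    [0,0,3],
    [0,0,3],
    [0,0,1.5],
    [0,0,1],
    [0,0,1],
    [0,0,1],
    [0,0,1],
    [0,0,1],
    [0,0,1]
  ],
  "gripper": [-1,-1,-1,-1,-1,-1,-1,-1,-1,-1,-1]
}}

```text
time: 3.6
ee_pos: [0.5311, -0.033, 0.2193]
ee_rot: [0.012, 0.021, 1.0, -0.002]
ft_force: [0.6, -2.5, 3.4]
grip_width: 0.001
```

```bash
python3 st.py
```

```text
t 3.6 chest-frame TCP mm [-59.9 -31.6 219.3] tip above lid mm 34.3 F [ 0.6 -2.5  3.4] grip 0.0
toolx,y,z in chest [[-1.0, 0.011, -0.024], [0.011, 1.0, -0.003], [0.024, -0.003, -1.0]]
```

Emit:
{"op": "jog_arm", "data": {
  "angular": [
    [0,0,0],
    [0,0,0],
    [0,0,0],
    [0,0,0],
    [0,0,0],
    [0,0,0]
  ],
  "xyz": [
    [0.3,0.3,1],
    [0.3,0.3,1],
    [0.2,0.3,0.7],
    [0,0,0.5],
    [0,0,0.4],
    [0,0,0.3]
  ],
  "gripper": [-1,-1,-1,-1,-1,-1]
}}

```text
time: 4.2
ee_pos: [0.5245, -0.023, 0.1848]
ee_rot: [0.013, 0.02, 1.0, -0.002]
ft_force: [-8.8, -1.0, 29.1]
grip_width: -0.0
```

```bash
python3 st.py
```

```text
t 4.2 chest-frame TCP mm [-66.8 -21.7 184.8] tip above lid mm -0.2 F [-8.8 -1.  29.1] grip -0.0
toolx,y,z in chest [[-1.0, 0.009, -0.027], [0.009, 1.0, -0.004], [0.027, -0.005, -1.0]]
```

Emit:
{"op": "jog_arm", "data": {
  "angular": [
    [0,0,0],
    [0,0,0],
    [0,1.5,0.5],
    [0,0,0],
    [0,0,0],
    [0,0,0],
    [0,0,0]
  ],
  "xyz": [
    [0,0,-3],
    [0,0,-4],
    [0,0,-4],
    [-1.7,2.6,-1],
    [-1.7,2.6,0],
    [-1.7,2.6,0],
    [-1.7,2.0,0]
  ],
  "gripper": [-1,-1,-1,-1,-1,-1,-1]
}}

```text
time: 4.9
ee_pos: [0.5899, 0.0768, 0.3068]
ee_rot: [-0.005, 0.026, 1.0, 0.0]
ft_force: [-0.7, -0.3, 0.2]
grip_width: 0.002
```

```bash
python3 st.py; python3 - <<'E'
from rig import manip
import cv2
for n in ("scene","top"): cv2.imwrite(f"pics/{n}1.png",manip.camera(n)[:,:,::-1])
a=cv2.imread("pics/top1.png")[120:270,220:400]; a=cv2.resize(a,(390,325),interpolation=cv2.INTER_CUBIC)
b=cv2.imread("pics/scene1.png")[170:340,240:440]; b=cv2.resize(b,(382,325),interpolation=cv2.INTER_CUBIC)
cv2.imwrite("pics/both1.png",cv2.hconcat([a,b]))
E
```

```text
t 4.9 chest-frame TCP mm [ -4.5  80.  306.8] tip above lid mm 121.8 F [-0.7 -0.3  0.2] grip 0.0
toolx,y,z in chest [[-1.0, 0.022, 0.009], [0.022, 1.0, 0.001], [-0.009, 0.001, -1.0]]
```

View pics/both1.png

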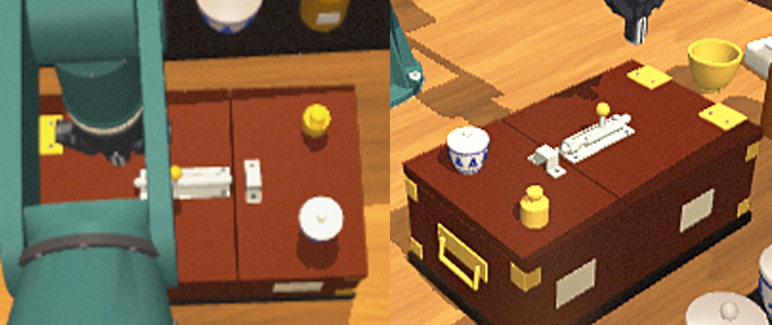

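The lid is shut and level, with only a thin seam showing. The knob stands upright, with the staple aligned to the rod. I'll measure the knob at its known height.

```bash
python3 - <<'E'
from h import *
import cv2
S=np.array([0.5919,-.0033,-.0309])
for n in ("top","scene"):
    im=cv2.imread(f"pics/{n}1.png");e=proj(n,world(np.array([0,.027,.213]),S))
    h=cv2.cvtColor(im,cv2.COLOR_BGR2HSV);m=cv2.inRange(h,(18,150,130),(35,255,255))
    mm=np.zeros_like(m);u,v=e.astype(int);mm[v-9:v+9,u-9:u+9]=1;ys,xs=np.nonzero(m*mm)
    uv=np.array([(xs.min()+xs.max())/2,(ys.min()+ys.max())/2]);print(n,e,uv,xs.min(),xs.max(),ys.min(),ys.max())
    print((least_squares(lambda q:proj(n,world(np.array([q[0],q[1],.213]),S))-uv,[0,0]).x*1000).round(1))
E
```

```text
top [299.46174872 200.01818015] [301. 199.] 299 303 196 202
[ 2.7 22.9]
scene [352.48562346 226.41950268] [351. 227.] 348 354 224 230
[-0.4 22.3]
```

Emit:
{"op": "jog_arm", "data": {
  "angular": [
    [0,-0.5,-1.2],
    [0,0,0],
    [0,0,0],
    [0,0,0]
  ],
  "xyz": [
    [-0.5,0,3],
    [0,0,3],
    [0,0,2.5],
    [0,0,0.4]
  ],
  "gripper": [-1,-1,-1,-1]
}}

```text
time: 5.4
ee_pos: [0.5935, 0.0785, 0.2129]
ee_rot: [-0.002, 0.013, 1.0, 0.001]
ft_force: [-0.8, -0.9, -0.6]
grip_width: -0.002
```

```bash
python3 st.py
```

```text
t 5.4 chest-frame TCP mm [ -1.   81.8 212.9] tip above lid mm 27.9 F [-0.8 -0.9 -0.6] grip -0.0
toolx,y,z in chest [[-1.0, -0.004, 0.003], [-0.004, 1.0, 0.002], [-0.003, 0.002, -1.0]]
```

Emit:
{"op": "jog_arm", "data": {
  "angular": [
    [0,0,0],
    [0,0,0],
    [0,0,0],
    [0,0,0],
    [0,0,0],
    [0,0,0]
  ],
  "xyz": [
    [0,-1.5,-0.3],
    [0,-1,0],
    [0,-0.8,0],
    [0,-0.8,0],
    [0,-0.8,0],
    [0,-0.5,0]
  ],
  "gripper": [-1,-1,-1,-1,-1,-1]
}}

```text
time: 6.0
ee_pos: [0.5918, 0.0199, 0.2192]
ee_rot: [-0.001, 0.014, 1.0, 0.002]
ft_force: [-0.4, 2.2, -1.2]
grip_width: 0.001
```

```bash
python3 st.py
```

```text
t 6.0 chest-frame TCP mm [ -0.8  23.2 219.2] tip above lid mm 34.2 F [-0.4  2.2 -1.2] grip 0.0
toolx,y,z in chest [[-1.0, -0.003, 0.001], [-0.003, 1.0, 0.004], [-0.001, 0.004, -1.0]]
```

Pushing at about 2 N, which matches the bolt's friction. I'll go on gently to the stop.

Emit:
{"op": "jog_arm", "data": {
  "angular": [
    [0,0,0],
    [0,0,0],
    [0,0,0],
    [0,0,0]
  ],
  "xyz": [
    [0,-0.7,0.2],
    [0,-0.6,0],
    [0,-0.4,0],
    [0,-0.3,0]
  ],
  "gripper": [-1,-1,-1,-1]
}}

```text
time: 6.4
ee_pos: [0.5918, -0.0016, 0.2179]
ee_rot: [0.0, 0.014, 1.0, 0.003]
ft_force: [0.5, 6.9, 0.8]
grip_width: 0.002
```

```bash
python3 st.py
```

```text
t 6.4 chest-frame TCP mm [-2.000e-01  1.700e+00  2.179e+02] tip above lid mm 32.9 F [0.5 6.9 0.8] grip 0.0
toolx,y,z in chest [[-1.0, -0.003, -0.0], [-0.003, 1.0, 0.005], [0.0, 0.005, -1.0]]
```

Emit:
{"op": "jog_arm", "data": {
  "angular": [
    [0,0,0],
    [0,0,0],
    [0,0,0]
  ],
  "xyz": [
    [0,-0.4,0],
    [0,-0.4,0],
    [0,-0.4,0]
  ],
  "gripper": [-1,-1,-1]
}}

```text
time: 6.7
ee_pos: [0.5917, -0.0025, 0.2183]
ee_rot: [0.001, 0.015, 1.0, 0.014]
ft_force: [0.4, 15.0, 1.1]
grip_width: 0.001
```

```bash
python3 st.py
```

```text
t 6.7 chest-frame TCP mm [-2.000e-01  8.000e-01  2.183e+02] tip above lid mm 33.3 F [ 0.4 15.   1.1] grip 0.0
toolx,y,z in chest [[-1.0, -0.001, -0.001], [-0.001, 1.0, 0.027], [0.001, 0.027, -1.0]]
```

Emit:
{"op": "jog_arm", "data": {
  "angular": [
    [0,0,0],
    [1.5,0,0],
    [0,0,0],
    [0,0,0],
    [0,0,0],
    [0,0,0]
  ],
  "xyz": [
    [0,1.5,0],
    [0,1,-3],
    [0,0,-4],
    [3,0,-2],
    [2,-2,0],
    [0,-2.5,0]
  ],
  "gripper": [-1,-1,-1,-1,-1,-1]
}}

```text
time: 7.3
ee_pos: [0.5404, -0.0191, 0.312]
ee_rot: [0.0, 0.012, 1.0, -0.002]
ft_force: [-0.4, 0.1, 0.1]
grip_width: -0.003
```

```bash
python3 st.py; python3 - <<'E'
from rig import manip
import cv2
for n in ("scene","top"): cv2.imwrite(f"pics/{n}2.png",manip.camera(n)[:,:,::-1])
a=cv2.imread("pics/top2.png")[120:270,220:400]; a=cv2.resize(a,(390,325),interpolation=cv2.INTER_CUBIC)
b=cv2.imread("pics/scene2.png")[190:290,280:398]; b=cv2.resize(b,(382,325),interpolation=cv2.INTER_CUBIC)
cv2.imwrite("pics/both2.png",cv2.hconcat([a,b]))
E
```

```text
t 7.3 chest-frame TCP mm [-51.  -17.4 312. ] tip above lid mm 127.0 F [-0.4  0.1  0.1] grip -0.0
toolx,y,z in chest [[-1.0, -0.007, -0.0], [-0.007, 1.0, -0.005], [0.0, -0.005, -1.0]]
```

View pics/both2.png

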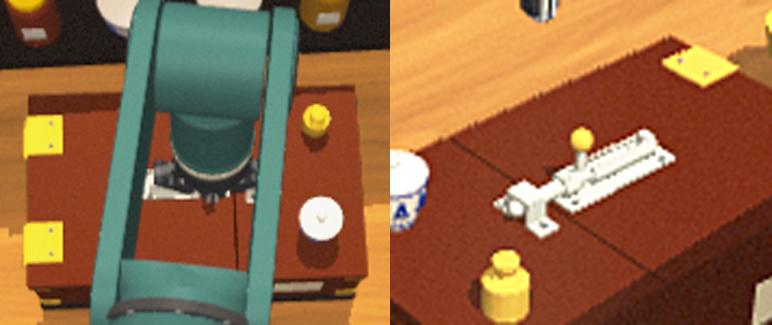

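The rod passes through the staple and the knob is upright at the near end of the slot. Now I'll push it to +x from the -x side.

Emit:
{"op": "jog_arm", "data": {
  "angular": [
    [0,0,0],
    [0,0,0],
    [0,0,0],
    [0,0,0],
    [0,0,0]
  ],
  "xyz": [
    [0,0,4],
    [0,0,3.5],
    [0,0,1.8],
    [-1,0,0],
    [-1,0,0]
  ],
  "gripper": [-1,-1,-1,-1,-1]
}}

```text
time: 7.9
ee_pos: [0.5654, -0.0221, 0.2179]
ee_rot: [0.003, 0.015, 1.0, -0.004]
ft_force: [0.6, -0.1, 0.9]
grip_width: 0.0
```

```bash
python3 st.py
```

```text
t 7.9 chest-frame TCP mm [-25.9 -19.6 217.9] tip above lid mm 32.9 F [ 0.6 -0.1  0.9] grip 0.0
toolx,y,z in chest [[-1.0, -0.001, -0.006], [-0.001, 1.0, -0.009], [0.006, -0.009, -1.0]]
```

Emit:
{"op": "jog_arm", "data": {
  "angular": [
    [0,0,0],
    [0,0,0],
    [0,0,0],
    [0,0,0],
    [0,0,0]
  ],
  "xyz": [
    [-0.6,0,0],
    [-0.6,0,0],
    [-0.6,0,0.1],
    [-0.6,0,0.1],
    [-0.5,0,0.1]
  ],
  "gripper": [-1,-1,-1,-1,-1]
}}

```text
time: 8.4
ee_pos: [0.599, -0.0225, 0.2176]
ee_rot: [0.004, 0.014, 1.0, -0.005]
ft_force: [-2.2, 0.4, -0.5]
grip_width: 0.003
```

```bash
python3 st.py
```

```text
t 8.4 chest-frame TCP mm [  7.6 -19.  217.6] tip above lid mm 32.6 F [-2.2  0.4 -0.5] grip 0.0
toolx,y,z in chest [[-1.0, -0.002, -0.008], [-0.002, 1.0, -0.009], [0.008, -0.009, -1.0]]
```

Emit:
{"op": "jog_arm", "data": {
  "angular": [
    [0,0,0],
    [0,0,0],
    [0,0,0],
    [0,0,0]
  ],
  "xyz": [
    [-0.4,0,0.3],
    [-0.4,0,0.3],
    [-0.3,0,0.1],
    [-0.3,0,0]
  ],
  "gripper": [-1,-1,-1,-1]
}}

```text
time: 8.8
ee_pos: [0.6122, -0.023, 0.21]
ee_rot: [0.001, 0.014, 1.0, -0.005]
ft_force: [-12.8, -0.4, 5.9]
grip_width: 0.0
```

```bash
python3 st.py
```

```text
t 8.8 chest-frame TCP mm [ 20.9 -19.  210. ] tip above lid mm 25.0 F [-12.8  -0.4   5.9] grip 0.0
toolx,y,z in chest [[-1.0, -0.002, -0.003], [-0.002, 1.0, -0.009], [0.003, -0.009, -1.0]]
```

It's near the stop. I'll lift, move over the ball and press it down to make sure.

Emit:
{"op": "jog_arm", "data": {
  "angular": [
    [0,0,0],
    [0,0,0],
    [0,0,0],
    [0,0,0],
    [0,0,0],
    [0,0,0]
  ],
  "xyz": [
    [0.2,0,-1],
    [0,0,-1],
    [-1.5,0,0],
    [0,0,0.8],
    [0,0,0.7],
    [0,0,0.4]
  ],
  "gripper": [-1,-1,-1,-1,-1,-1]
}}

```text
time: 9.4
ee_pos: [0.6295, -0.0239, 0.2149]
ee_rot: [0.007, 0.015, 1.0, -0.005]
ft_force: [-0.2, 0.3, -1.0]
grip_width: -0.001
```

```bash
python3 st.py
```

```text
t 9.4 chest-frame TCP mm [ 38.2 -19.5 214.9] tip above lid mm 29.9 F [-0.2  0.3 -1. ] grip -0.0
toolx,y,z in chest [[-1.0, -0.002, -0.014], [-0.002, 1.0, -0.01], [0.014, -0.01, -1.0]]
```

Emit:
{"op": "jog_arm", "data": {
  "angular": [
    [0,0,0],
    [0,0,0],
    [0,0,0]
  ],
  "xyz": [
    [0,0,0.3],
    [0,0,0.3],
    [0,0,0.4]
  ],
  "gripper": [-1,-1,-1]
}}

```text
time: 9.7
ee_pos: [0.63, -0.024, 0.2109]
ee_rot: [0.009, 0.014, 1.0, -0.005]
ft_force: [-10.0, 2.1, 33.3]
grip_width: 0.002
```

```bash
python3 st.py
```

```text
t 9.7 chest-frame TCP mm [ 38.7 -19.5 210.9] tip above lid mm 25.9 F [-10.    2.1  33.3] grip 0.0
toolx,y,z in chest [[-1.0, -0.002, -0.018], [-0.002, 1.0, -0.011], [0.018, -0.011, -1.0]]
```

The knob held at a hard stop with 33 N on it, at a ball-top height of about 26–28 mm as expected. I'll retreat to clear the view.

Emit:
{"op": "jog_arm", "data": {
  "angular": [
    [0,0,0],
    [0,0,0],
    [0,0,0],
    [0,0,0],
    [0,0,0],
    [0,0,0],
    [0,0,0],
    [0,0,0],
    [0,0,0],
    [0,0,0],
    [0,0,0],
    [0,0,0]
  ],
  "xyz": [
    [0,0,-2],
    [0,0,-4],
    [0,0,-4],
    [0,0,-4],
    [1,3.5,0],
    [1,3.5,0],
    [1,3.5,0],
    [1,3.5,0],
    [1,3.5,0],
    [1,3.5,0],
    [1,3.5,0],
    [0,0,0]
  ],
  "gripper": [-1,-1,-1,-1,-1,-1,-1,-1,-1,-1,-1,-1]
}}

```text
time: 10.9
ee_pos: [0.5583, 0.2315, 0.3506]
ee_rot: [0.008, 0.017, 1.0, -0.005]
ft_force: [-0.3, -1.1, 0.2]
grip_width: 0.0
```

```bash
python3 st.py; python3 - <<'E'
from rig import manip
import cv2
from h import *
S=np.array([0.5919,-.0033,-.0309])
for n in ("scene","top"):
    cv2.imwrite(f"pics/{n}3.png",manip.camera(n)[:,:,::-1]); print(n,proj(n,world(np.array([.032,-.018,.187]),S)))
a=cv2.imread("pics/top3.png")[120:270,220:400]; a=cv2.resize(a,(390,325),interpolation=cv2.INTER_CUBIC)
b=cv2.imread("pics/scene3.png")[190:290,280:398]; b=cv2.resize(b,(382,325),interpolation=cv2.INTER_CUBIC)
cv2.imwrite("pics/both3.png",cv2.hconcat([a,b]))
for n in ("top","scene"):
    im=cv2.imread(f"pics/{n}3.png");e=proj(n,world(np.array([.032,-.018,.187]),S))
    h=cv2.cvtColor(im,cv2.COLOR_BGR2HSV);m=cv2.inRange(h,(18,150,110),(35,255,255))
    mm=np.zeros_like(m);u,v=e.astype(int);mm[v-9:v+9,u-9:u+9]=1;ys,xs=np.nonzero(m*mm)
    if len(xs):
        uv=np.array([xs.mean(),ys.mean()]);print(uv,(least_squares(lambda q:proj(n,world(np.array([q[0],q[1],.187]),S))-uv,[0,0]).x*1000).round(1))
E
```

```text
t 10.9 chest-frame TCP mm [-40.9 233.7 350.6] tip above lid mm 165.6 F [-0.3 -1.1  0.2] grip 0.0
toolx,y,z in chest [[-1.0, 0.003, -0.015], [0.003, 1.0, -0.01], [0.015, -0.01, -1.0]]
scene [347.66642304 247.13106864]
top [316.20639108 191.05496139]
[315.5        190.33333333] [ 34.1 -16.2]
[347.2 247.3] [ 31.8 -19.4]
```

View pics/both3.png

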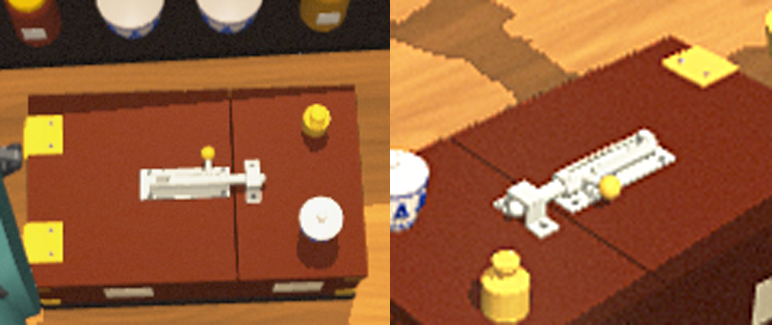

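View pics/scene3.png

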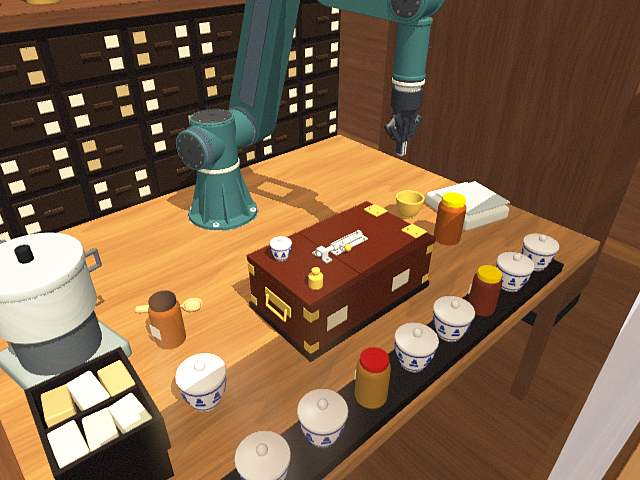

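The lid is shut, the rod is in the staple, and the knob lies over at (347,247) against a predicted (348,247). The other objects haven't moved and the arm is clear, so I'm handing in.

```bash
python3 -c "
from rig import manip
print(manip.sign_off())"
```

```text
the job is handed in; nothing more can be done
None
```

The herb chest is shut and bolted, and I handed the job in at about 11 s of the 48 s allowed.

- **Lid:** I pressed it down with closed fingertips to a firm stop at about 29 N. The fingertips then read level with the deck, and the pictures show only a thin seam.
- **Bolt:** I pushed the knob along its slot until it stopped moving at about 15 N. The picture shows the rod through the staple.
- **Knob:** I tipped it to chest +x, then pressed it down from above to a hard stop at about 33 N. That press was with the fingertips, and it is the highest force I read.

In the final pictures the knob is within about 2 mm of where it should lie when fully over. The two cameras differed by 2 to 3 mm, which is within their calibration error. The arm is clear of everything, and the weight, jars, mortar and spoon look unmoved by eye; I did not measure them again. No check failed.

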